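# Tip the carton flat and push it up to the stop rail

## Task

The white carton is standing on its long narrow side on the grey packing board. Push it over towards the board's metal stop rail so that it lies flat, and push it along until its long side is flush against the rail, wholly on the board. Only push it gently with the fingers, never lift it or ram it into the rail, and leave the jars where they stand.

Things in the scene. Friction and masses are not known exactly. Their poses are not given: they have to be found in the camera images.
- board: grey plastic packing board, fixed, 12 mm thick. Origin on the table, z up; in its own frame it reaches from x = -190 to +170 mm and y = -170 to +170 mm. A bare aluminium stop rail, 320 mm long (along y), 16 mm wide, 30 mm high above the board, stands near its +x end, inner face at x = +150 mm
- carton: closed white carton, loose, rigid, 0.43 to 0.8 kg, 270 (its x) x 184 (y) x 57 mm (z). Origin at the centre of one large face, z points from there through the carton. It starts standing on a long narrow side on the board, 184 mm tall, length along the board's y within 7 degrees, z level and pointing away from the rail; tipped towards the rail it ends with z up
- carton_center (a point): centre of the carton's volume, axes as the carton's. Pushed near its top the carton tips about its lower edge and falls by itself once leaned about 17 degrees, landing some 45 to 75 mm short of the rail; lying flat it slides when pushed with about 4 to 12 N. Keep the push under 45 N
- jar_left: full glass jar with a gold lid, 70 mm diameter, 114 mm tall, bystander at the robot's near left; origin at its foot's centre, z up
- jar_right: full glass jar with a gold lid, 70 mm diameter, 114 mm tall, bystander at the table's right edge; origin at its foot's centre, z up
- empty_jar: open empty glass jar, 69 mm diameter, 112 mm tall, bystander at the near left; origin at its foot's centre, z up

How it is judged (in metres and radians):
At the end, for the whole second after the job is handed in: The carton lies flat on the board (within 0.05 rad), the face that looked away from the rail now on top, its long side within 8 mm of the rail and parallel to it within 0.05 rad, its centre within 34 mm of the board's centre line so that it does not hang over the board's sides, at rest (angle between carton's own z axis and vertical below 0.05 rad and x of carton_center in the frame of board between 0.05 and 0.064 m and y of carton_center in the frame of board between -0.034 and 0.034 m and z of carton_center in the frame of board below 0.048 m and angle between the x axis of carton and the y axis of board, either way round below 0.05 rad and linear speed of carton below 0.01 m/s); the robot touches nothing.
It fails at once if the carton is lifted off the board (height (world z) of carton_center above 0.125 m).
It fails at once if a jar is shifted by more than 20 mm or knocked over (distance of any of jar_left, jar_right, empty_jar from where it was at the start of the episode above 0.02 m or angle between any of jar_left, jar_right, empty_jar's own z axis and vertical above 0.3 rad).
It fails at once if the carton is pushed roughly, with over 45 N (contact force between the fingers and carton above 45 N).
It also fails if it takes over 48 s, if anything falls off the work surface, if the arm or the gripper's body presses on something with over 40 N, if the wrist force passes 120 N, or if a joint passes its speed limit or range.

## Robot

A 7-joint arm with a two-finger parallel gripper is mounted at the origin on the work surface; the furniture and walls round the work are solid. World frame = base frame: x ahead of the robot, y to its left, z up, the work surface at z = 0. Lengths are in m, angles in degrees, forces in N, time in s.
With the tool pointing down it reaches from about 0.35 to 0.9 m from the base axis. Payload 19.9 kg.
Tool frame: the origin (TCP) lies midway between the tips of the shut fingers; the grasp point (between the pads) lies 19 mm behind it (robot.pinch_z is the distance from the TCP to the grasp point, in m); z points along the fingers, y is the line along which they close (so a half turn about z gives the same grasp; the last joint's range is limited). The gripper opens to 85 mm and grips with 20 to 120 N. Pads are 22 mm wide; open, the fingers measure 114 mm over their backs; the gripper's body (76 mm by 85 mm) begins 54 mm behind the grasp point. The pads swing forward as they close: fully open they stand 13 mm farther back than shut.
Start: joints at [-2.378, 23.915, -0.59, 92.452, 0.269, 63.638, -3.037], TCP at [0.625, 0, 0.231] pointing down, gripper open.
Joint ranges: [-161.28, 161.28], [-22.2, 115.67], [-73.04, 71.86], [3.21, 147.25], [-68.34, 248.33], [10.77, 114.83], [-161.83, 161.83]. Speed limits (degrees/s): [108.29, 108.29, 136.94, 136.94, 172.46, 172.46, 172.46].

## Interface

Orientations are given as a 3x3 rotation matrix whose columns are the frame's x, y, z axes.
In Python, from rig import robot gives the robot as it stands.
- The arm moves only by the tool carry_out, never from a script. Its argument "plan" is a list that holds one entry, the list of rows, each a list of 7 numbers: the opening, from 0 (shut) to 1 (fully open), then the shift along the world's x, y, z in m, then the turn, a rotation vector about the world's x, y, z in rad. In form: [[[hand, tx, ty, tz, ax, ay, az], ...]]. A call has 1 to 8 rows; each row is the pose to reach, as a shift and turn from the pose commanded when the call began; what a row does not reach only later rows make up. A row lasts 1/8 s, in which the tool goes at most 62.5 mm and 10.7 degrees, less where a joint would pass 70% of its speed; a pose out of reach is approached as far as the arm can. A call with a gripper value outside its range is refused whole. The fingers move at their own pace and stop on an object; "force" is the grip in N (left out, the last holds). Time passes only in rows, so rows that repeat a pose let the fingers close. It gives the time, the measured TCP pose, the force, the opening and the grip force at its end, in the units of the state.
- robot.state(): the state, without advancing time (a new reading comes with each control period).
- robot.get_image(name): name is "scene" or "side" or "wrist"; returns a dict with "pixels" (384x512x3 uint8, red, green, blue), "fx", "fy", "cx", "cy" (pixels), "extrinsics" (4x4, takes a point from camera to world coordinates). Camera axes: x right, y down, z forward; pixel columns grow to the right and rows downward; lengths in m; the calibration is good to about 2 mm. A picture is of the moment at which its call begins. There is no depth.
- robot.hand_in(): hands the job in; it is judged then, once.
Trained networks look in a picture, given as the dict that the camera call returned (one of the last four; its "shot" number tells which), for a name from the list of things; names that differ only in an ending like _2 or _b are one class to them, and where a whole thing is asked for, a point or a joint stands for the part that bears it (a point fixed in the world has none). Each returns a list of dicts, best first, with "conf" (0 to 1); they miss things now and then, are a little off and sometimes report something else, mostly with a low value. They report only what shows in the picture. A call takes as long as a camera call.
- robot.find_in(picture, query): "xy" ([column, row] in pixels, amid what is visible of it).
- robot.pinpoint(picture, query): "xy" ([column, row] in pixels: a listed point, or the origin of a listed thing).
The state is a dict: "time": time; "joint_pos": joint angles; "joint_velocities": joint speeds; "tau": joint torques, N m; "tcp_pos": TCP position; "eef_rot": TCP orientation; "contact_force": force on the tool from outside, world axes, zero at the start; "torque": the same for the moment, N m; "finger_gap": opening from 0.0 (shut) to 1.0 (fully open); "grip_force": force on a finger pad.
Only numpy, scipy, OpenCV 4.12 (cv2) and the standard library are available. Lean on these libraries where they do the work, as an engineer would, in place of code of your own. Each camera call takes 0.05 s, during which the arm holds its last target. There are 200 camera calls.

## Working session

There is one attempt and no reset: what is moved stays moved. The work goes in short steps, Python scripts to look and compute and a tool call to move; the robot and the scene stay as the last step left them, time stands still between calls to the robot, and variables do not carry over. Pictures are saved under pics/ and viewed, at most 10 in all, crops included, and the job is handed in when it is done.

Besides the shell and the picture viewer there is one more tool, called as name(argument=value, ...), one argument or row to a line, values as JSON. carry_out: Moves the arm, as the interface text tells. Its arguments: {"type":"object","properties":{"plan":{"type":"array"},"force":{"type":"number"}},"required":["plan"]}

```bash
mkdir -p pics; ls
cat > h.py <<'E'
import numpy as np, cv2
from rig import robot
def proj(im,P):
    T=np.linalg.inv(np.array(im["extrinsics"])); p=T[:3,:3]@np.array(P,float).T+T[:3,3:4]
    return np.c_[im["fx"]*p[0]/p[2]+im["cx"], im["fy"]*p[1]/p[2]+im["cy"]]
def onplane(im,xy,z):
    T=np.array(im["extrinsics"]); d=T[:3,:3]@np.array([(xy[0]-im["cx"])/im["fx"],(xy[1]-im["cy"])/im["fy"],1])
    return T[:3,3]+d*(z-T[2,3])/d[2]
def save(im,n): cv2.imwrite("pics/"+n,cv2.cvtColor(np.array(im["pixels"],np.uint8),cv2.COLOR_RGB2BGR))
E
python3 - <<'E'
from h import *
a=[]
for c in ("scene","side"):
    im=robot.get_image(c); save(im,c+"0.png"); a.append(cv2.imread(f"pics/{c}0.png"))
    print(c,np.round(np.array(im["extrinsics"])[:3],3).tolist(),im["fx"])
    for q,z in (("board",0),("carton",.1),("carton_center",.104),("jar_left",0),("jar_right",0),("empty_jar",0)):
        for r in robot.pinpoint(im,q)[:1]: print(q,np.round(r["xy"]),round(r["conf"],2),np.round(onplane(im,r["xy"],z),3))
E
```

```text
pics
scene [[0.653, -0.444, 0.613, -0.287], [-0.757, -0.397, 0.519, -0.707], [0.013, -0.803, -0.596, 0.858]] 462.0776484119851
carton [282. 188.] 0.9 [ 0.56  -0.089  0.1  ]
carton_center [282. 194.] 0.63 [ 0.533 -0.109  0.104]
jar_left [134. 204.] 0.81 [0.311 0.278 0.   ]
jar_right [391. 240.] 0.87 [ 0.678 -0.382  0.   ]
empty_jar [162. 215.] 0.65 [0.331 0.174 0.   ]
side [[0.924, -0.198, 0.328, 0.062], [-0.383, -0.526, 0.759, -1.068], [0.022, -0.827, -0.562, 0.831]] 395.58339146957695
carton [283. 192.] 0.68 [ 0.572 -0.089  0.1  ]
carton_center [275. 195.] 0.66 [ 0.537 -0.101  0.104]
jar_left [184. 177.] 0.89 [0.318 0.278 0.   ]
jar_right [359. 262.] 0.77 [ 0.694 -0.381 -0.   ]
empty_jar [195. 189.] 0.73 [0.335 0.181 0.   ]
```

View pics/scene0.png

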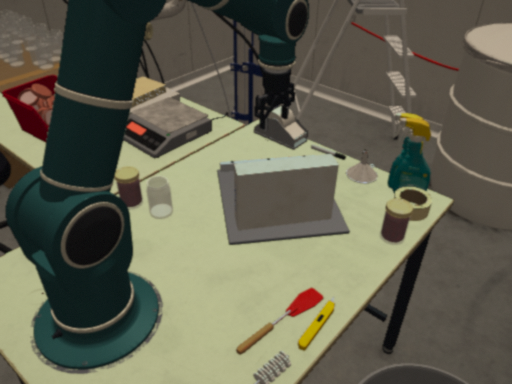

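View pics/side0.png

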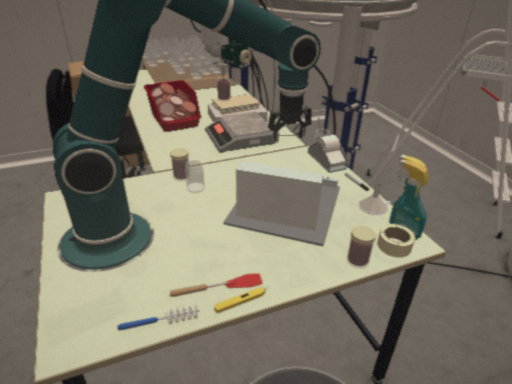

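The scene picture shows the carton standing at (285,190) on the board, front board corners about (230,243) and (345,233). In the side picture the carton is at (280,195), with one end of the rail visible near (330,183). I'll enlarge both.

Run:
```python
import cv2,numpy as np
a=cv2.imread("pics/scene0.png")[145:255,205:360]; b=cv2.imread("pics/side0.png")[150:255,215:350]
a=cv2.resize(a,None,fx=5,fy=5,interpolation=cv2.INTER_CUBIC);b=cv2.resize(b,None,fx=5,fy=5,interpolation=cv2.INTER_CUBIC)
cv2.imwrite("pics/sc1.png",a);cv2.imwrite("pics/sd1.png",b)
```

```text
(no output)
```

View pics/sc1.png

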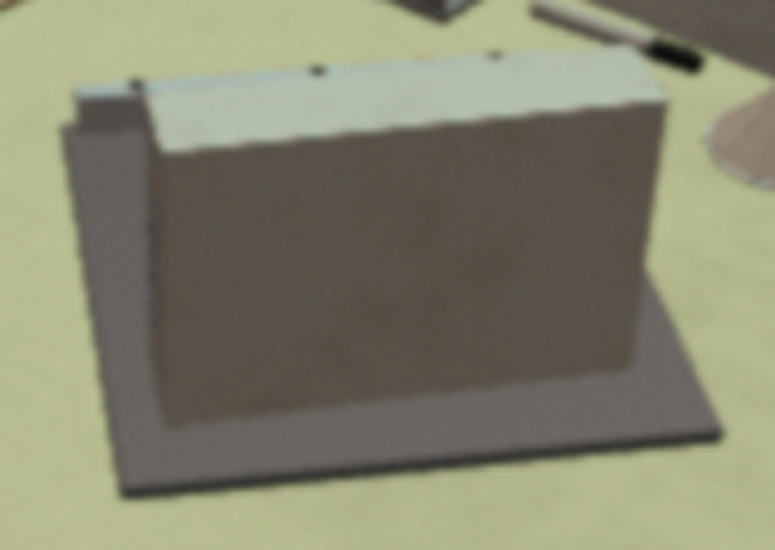

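View pics/sd1.png

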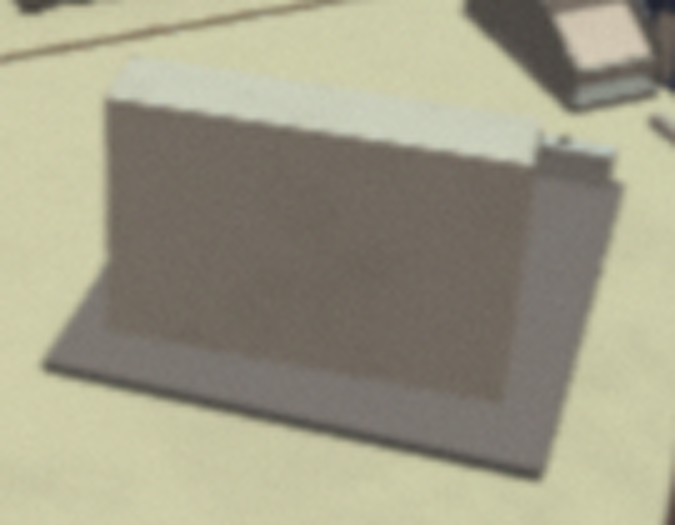

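```bash
cat > fit.py <<'E'
from h import *
from scipy.optimize import least_squares
sc=robot.get_image("scene"); sd=robot.get_image("side")
S=lambda p:(p[0]/5+205,p[1]/5+145); D=lambda p:(p[0]/5+215,p[1]/5+150)
def fit(pts,x0):
    def tr(v,P):
        c,s=np.cos(v[2]),np.sin(v[2]); P=np.array(P)
        return np.c_[v[0]+c*P[:,0]-s*P[:,1], v[1]+s*P[:,0]+c*P[:,1],P[:,2]]
    f=lambda v:np.concatenate([(proj(im,tr(v,[p]))[0]-uv) for im,p,uv in pts])
    r=least_squares(f,x0,loss="soft_l1"); print(np.round(r.x,4),np.degrees(r.x[2]),"\n",np.round(r.fun.reshape(-1,2),1).tolist()); return r.x
h=.17;z=.012
b=fit([(sc,(-.19,h,z),S((122,488))),(sc,(-.19,-h,z),S((721,435))),(sc,(.17,h,z),S((65,125))),
 (sd,(-.19,h,z),D((43,366))),(sd,(-.19,-h,z),D((541,476))),(sd,(.17,-h,z),D((622,183)))],[.55,-.05,-.3])
# carton frame: origin at bottom centre, x towards rail
x,y,t=.0285,.135,.196
c=fit([(sc,(-x,y,t),S((163,152))),(sc,(-x,-y,t),S((665,100))),(sc,(x,y,t),S((147,88))),(sc,(x,-y,t),S((635,45))),(sc,(-x,y,z),S((163,425))),(sc,(-x,-y,z),S((632,370))),
 (sd,(-x,y,t),D((107,98))),(sd,(-x,-y,t),D((533,165))),(sd,(x,y,t),D((132,58))),(sd,(-x,y,z),D((107,330))),(sd,(-x,-y,z),D((502,402)))],[.55,-.08,-.3])
R=np.array([[np.cos(b[2]),-np.sin(b[2])],[np.sin(b[2]),np.cos(b[2])]])
print("carton in board",R.T@(c[:2]-b[:2]),np.degrees(c[2]-b[2]))
s=robot.state(); print({k:np.round(s[k],3).tolist() for k in s})
E
python3 fit.py
```

```text
[ 0.6173 -0.0318  0.8641] 49.50932921259531 
 [[-0.2, 0.8], [2.2, -0.2], [-0.4, -0.6], [-1.2, -0.7], [0.0, -0.2], [0.7, -0.3]]
[ 0.545  -0.1084  0.9086] 52.05907468600322 
 [[0.2, -0.2], [1.1, -0.1], [-0.2, 0.5], [0.1, -0.4], [0.8, 0.0], [0.0, -0.2], [-0.5, -0.3], [-0.6, 0.0], [-0.1, -0.7], [0.0, -0.2], [-0.6, 0.0]]
carton in board [-0.1051926   0.00526938] 2.5497454734079157
{'time': 0.8, 'joint_pos': [-2.378, 23.914, -0.591, 92.454, 0.27, 63.637, -3.033], 'joint_velocities': [-0.051, -0.018, 0.005, 0.006, 0.065, 0.043, 0.032], 'tau': [0.0, -86.414, 0.678, -43.518, 0.019, 0.002, 0.0], 'tcp_pos': [0.625, 0.0, 0.231], 'eef_rot': [[-0.0, 1.0, -0.0], [1.0, 0.0, -0.0], [-0.0, -0.0, -1.0]], 'contact_force': [-0.477, 0.121, -0.713], 'torque': [-0.034, 0.061, -0.049], 'grip_force': 0.0, 'finger_gap': 1.002}
```

The corner fit agrees in both views: board at (0.617,-0.032) with yaw 49.5°, carton at board x=-0.105, y=+0.005 with yaw 52°. I'll go over the carton to its near side, with both open fingers turned parallel to its face.

carry_out(
  plan=[
    [[1,0,0,0.02,0,0,-0.08],[1,-0.016,-0.021,0.03,0,0,-0.18],[1,-0.038,-0.05,0.03,0,0,-0.28],[1,-0.062,-0.082,0.03,0,0,-0.38],[1,-0.088,-0.116,0.03,0,0,-0.48],[1,-0.112,-0.148,0.03,0,0,-0.58],[1,-0.126,-0.167,0.02,0,0,-0.665],[1,-0.126,-0.167,0.0,0,0,-0.665]],
  ],
)

```text
time: 1.8
tcp_pos: [0.4982, -0.1693, 0.2318]
eef_rot: [[0.621, 0.783, 0.002], [0.783, -0.621, -0.001], [0.0, 0.002, -1.0]]
contact_force: [0.7, 0.3, -0.1]
finger_gap: 0.999
grip_force: 0.0
```

carry_out(
  plan=[
    [[1,0,0,-0.015,0,0,0],[1,0,0,-0.035,0,0,0],[1,0,0,-0.055,0,0,0],[1,0,0,-0.065,0,0,0],[1,0,0,-0.065,0,0,0],[1,0,0,-0.065,0,0,0]],
  ],
)

```text
time: 2.55
tcp_pos: [0.4994, -0.1671, 0.1669]
eef_rot: [[0.617, 0.787, 0.001], [0.787, -0.617, -0.0], [0.0, 0.001, -1.0]]
contact_force: [-0.1, 0.2, -0.5]
finger_gap: 0.999
grip_force: 0.0
```

Run:
```python
from h import *
im=robot.get_image("side"); save(im,"sd2.png")
a=cv2.imread("pics/sd2.png")[90:260,190:370]; cv2.imwrite("pics/sd2c.png",cv2.resize(a,None,fx=3.5,fy=3.5,interpolation=cv2.INTER_CUBIC))
s=robot.state(); print(s["time"],s["tcp_pos"],s["contact_force"],s["eef_rot"])
```

```text
2.6 [ 0.49937032 -0.16710619  0.16694791] [-0.37734216  0.10814702 -0.29253383] [[ 6.17064385e-01  7.86912100e-01  9.44390506e-04]
 [ 7.86912555e-01 -6.17064492e-01 -2.08486667e-04]
 [ 4.18689167e-04  8.71802444e-04 -9.99999532e-01]]
```

View pics/sd2c.png

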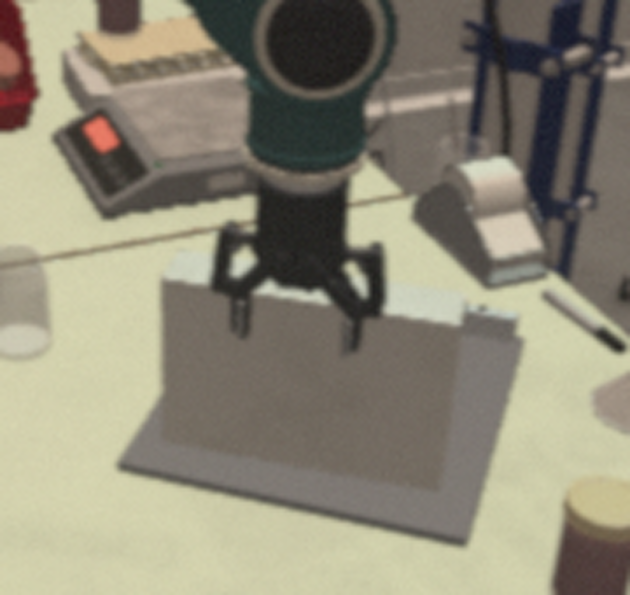

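The fingers (about (240,320) and (350,335) in the crop) stand just in front of the carton's near face, below its top edge. Next I approach slowly.

carry_out(
  plan=[
    [[1,0.003,0.004,0,0,0,0],[1,0.006,0.008,0,0,0,0],[1,0.009,0.012,0,0,0,0],[1,0.012,0.016,0,0,0,0],[1,0.014,0.018,0,0,0,0],[1,0.016,0.02,0,0,0,0],[1,0.018,0.023,0,0,0,0],[1,0.02,0.0255,0,0,0,0]],
  ],
)

```text
time: 3.6
tcp_pos: [0.5191, -0.1413, 0.1662]
eef_rot: [[0.617, 0.787, -0.0], [0.787, -0.617, 0.0], [-0.0, -0.0, -1.0]]
contact_force: [0.0, -0.7, -0.2]
finger_gap: 0.998
grip_force: 0.0
```

carry_out(
  plan=[
    [[1,0.002,0.0025,0,0,0,0],[1,0.004,0.005,0,0,0,0],[1,0.006,0.0075,0,0,0,0],[1,0.008,0.01,0,0,0,0],[1,0.01,0.0125,0,0,0,0],[1,0.012,0.015,0,0,0,0],[1,0.014,0.0175,0,0,0,0],[1,0.015,0.019,0,0,0,0]],
  ],
)

```text
time: 4.6
tcp_pos: [0.5341, -0.1223, 0.1663]
eef_rot: [[0.617, 0.787, 0.0], [0.787, -0.617, 0.0], [0.0, -0.0, -1.0]]
contact_force: [0.4, -0.7, 1.4]
finger_gap: 0.998
grip_force: 0.4
```

carry_out(
  plan=[
    [[1,0.002,0.0025,0,0,0,0],[1,0.004,0.005,0,0,0,0],[1,0.006,0.0075,0,0,0,0],[1,0.008,0.01,0,0,0,0],[1,0.01,0.0125,0,0,0,0],[1,0.012,0.015,0,0,0,0],[1,0.012,0.015,0,0,0,0]],
  ],
)

```text
time: 5.48
tcp_pos: [0.5461, -0.1072, 0.1662]
eef_rot: [[0.617, 0.787, -0.0], [0.787, -0.617, 0.0], [0.0, -0.0, -1.0]]
contact_force: [-0.8, -1.9, -0.2]
finger_gap: 1.005
grip_force: 0.5
```

Run:
```python
from h import *
im=robot.get_image("side"); save(im,"sd3.png")
a=cv2.imread("pics/sd3.png")[90:260,190:370]; cv2.imwrite("pics/sd3c.png",cv2.resize(a,None,fx=3.5,fy=3.5,interpolation=cv2.INTER_CUBIC))
```

```text
(no output)
```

View pics/sd3c.png

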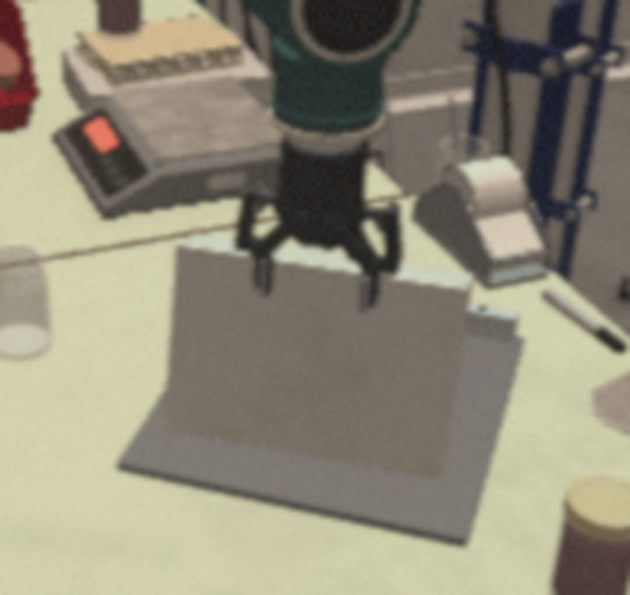

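The carton now leans (top edge moved from about y=290 to 260 in the crop) and its lower edge has hardly shifted, so it is tipping. I'll keep pushing.

carry_out(
  plan=[
    [[1,0.002,0.0025,0,0,0,0],[1,0.004,0.005,0,0,0,0],[1,0.006,0.0075,0,0,0,0],[1,0.008,0.01,0,0,0,0],[1,0.01,0.0125,0,0,0,0],[1,0.012,0.015,0,0,0,0],[1,0.014,0.0175,0,0,0,0],[1,0.014,0.0175,0,0,0,0]],
  ],
)

```text
time: 6.52
tcp_pos: [0.5601, -0.0898, 0.1662]
eef_rot: [[0.617, 0.787, -0.0], [0.787, -0.617, 0.0], [-0.0, -0.0, -1.0]]
contact_force: [0.3, -0.7, -0.2]
finger_gap: 0.997
grip_force: 0.0
```

Run:
```python
from h import *
im=robot.get_image("side"); save(im,"sd4.png")
im=robot.get_image("scene"); save(im,"sc4.png")
a=cv2.imread("pics/sd4.png")[120:260,210:350]; b=cv2.imread("pics/sc4.png")[115:255,205:365]
a,b=[cv2.resize(i,None,fx=3.5,fy=3.5,interpolation=cv2.INTER_CUBIC) for i in (a[:, :110],b[:, :110])]
cv2.imwrite("pics/m4.png",np.hstack([cv2.resize(cv2.imread("pics/sd4.png")[120:260,210:350],(390,390)),cv2.resize(cv2.imread("pics/sc4.png")[115:255,210:350],(390,390))]))
```

```text
(no output)
```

View pics/m4.png

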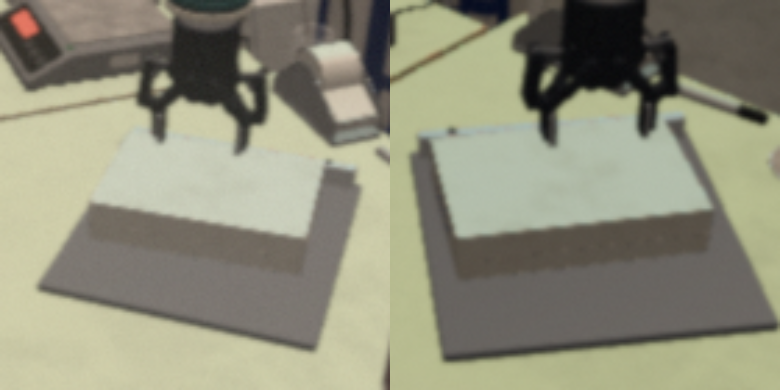

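It has fallen and lies flat on the board, white face up, with a gap left to the rail. I'll fit its flat pose from the corners I read.

```bash
cat > fit2.py <<'E'
exec(open("fit.py").read().split("h=.17")[0])
b=np.array([.6173,-.0318,.8641])
k=390/140; L=lambda p:(p[0]/k+210,p[1]/k+120); Rr=lambda p:((p[0]-390)/k+210,p[1]/k+115)
x,y,t,z=.092,.135,.069,.012
c=fit([(sd,(-x,y,t),L((90,205))),(sd,(-x,-y,t),L((308,240))),(sd,(x,-y,t),L((325,163))),(sd,(x,y,t),L((133,130))),(sd,(-x,y,z),L((92,235))),(sd,(-x,-y,z),L((303,273))),
(sc,(-x,y,t),Rr((458,238))),(sc,(-x,-y,t),Rr((712,212))),(sc,(-x,y,z),Rr((462,278))),(sc,(-x,-y,z),Rr((710,250))),(sc,(x,y,t),Rr((430,140))),(sc,(x,-y,t),Rr((668,122)))],[.6,-.05,.88])
R=np.array([[np.cos(b[2]),-np.sin(b[2])],[np.sin(b[2]),np.cos(b[2])]])
print("in board",R.T@(c[:2]-b[:2]),np.degrees(c[2]-b[2]))
d=np.array([np.cos(c[2]),np.sin(c[2])]); print("behind 40mm",c[:2]-d*(x+.011+.04), "d board",R[:,0])
E
python3 fit2.py
```

```text
[ 0.6242 -0.0097  0.9045] 51.822658344584106 
 [[0.1, -1.5], [-0.7, -0.4], [0.5, -0.5], [-0.8, 0.1], [-0.6, 1.1], [-0.7, 1.4], [0.6, -0.5], [1.5, -1.1], [-0.6, 0.8], [0.2, 0.7], [1.4, -0.7], [-0.7, -2.1]]
in board [0.02128414 0.00904524] 2.3133752673296746
behind 40mm [ 0.53585336 -0.12215238] d board [0.64932484 0.76051118]
```

carry_out(
  plan=[
    [[1,-0.008,-0.008,0,0,0,-0.01],[1,-0.018,-0.018,0,0,0,-0.02],[1,-0.028,-0.028,0,0,0,-0.03],[1,-0.031,-0.031,0,0,0,-0.04],[1,-0.031,-0.031,-0.02,0,0,-0.04],[1,-0.031,-0.031,-0.045,0,0,-0.04],[1,-0.031,-0.031,-0.06,0,0,-0.04],[1,-0.031,-0.031,-0.06,0,0,-0.04]],
  ],
)

```text
time: 7.72
tcp_pos: [0.5285, -0.1209, 0.1056]
eef_rot: [[0.648, 0.762, -0.002], [0.762, -0.648, 0.0], [-0.001, -0.001, -1.0]]
contact_force: [0.7, -0.0, 0.4]
finger_gap: 1.0
grip_force: 0.0
```

carry_out(
  plan=[
    [[1,0,0,-0.015,0,0,0],[1,0,0,-0.035,0,0,0],[1,0,0,-0.055,0,0,0],[1,0,0,-0.07,0,0,0],[1,0,0,-0.077,0,0,0],[1,0,0,-0.077,0,0,0]],
  ],
)

```text
time: 8.48
tcp_pos: [0.529, -0.121, 0.0291]
eef_rot: [[0.648, 0.762, -0.0], [0.762, -0.648, 0.0], [-0.0, -0.0, -1.0]]
contact_force: [0.4, -0.5, 0.5]
finger_gap: 0.998
grip_force: 0.0
```

carry_out(
  plan=[
    [[1,0.003,0.0035,0,0,0,0],[1,0.0065,0.0076,0,0,0,0],[1,0.01,0.0117,0,0,0,0],[1,0.0135,0.0158,0,0,0,0],[1,0.017,0.0199,0,0,0,0],[1,0.02,0.0234,0,0,0,0],[1,0.022,0.0258,0,0,0,0],[1,0.023,0.0269,0,0,0,0]],
  ],
)

```text
time: 9.48
tcp_pos: [0.552, -0.094, 0.0292]
eef_rot: [[0.648, 0.762, -0.0], [0.762, -0.648, 0.0], [-0.0, -0.0, -1.0]]
contact_force: [0.2, -0.2, 0.4]
finger_gap: 1.002
grip_force: 0.0
```

carry_out(
  plan=[
    [[1,0.001,0.0012,0,0,0,0],[1,0.002,0.0023,0,0,0,0],[1,0.003,0.0035,0,0,0,0],[1,0.004,0.0047,0,0,0,0],[1,0.005,0.0059,0,0,0,0],[1,0.006,0.007,0,0,0,0],[1,0.007,0.0082,0,0,0,0],[1,0.008,0.0094,0,0,0,0]],
  ],
)

```text
time: 10.48
tcp_pos: [0.56, -0.0846, 0.0293]
eef_rot: [[0.648, 0.762, -0.0], [0.762, -0.648, 0.0], [-0.0, -0.0, -1.0]]
contact_force: [-3.4, -2.7, 2.3]
finger_gap: 0.997
grip_force: 2.1
```

carry_out(
  plan=[
    [[1,0.001,0.0012,0,0,0,0],[1,0.0025,0.0029,0,0,0,0],[1,0.004,0.0047,0,0,0,0],[1,0.0055,0.0064,0,0,0,0],[1,0.007,0.0082,0,0,0,0],[1,0.0085,0.01,0,0,0,0],[1,0.0095,0.0111,0,0,0,0],[1,0.0105,0.0123,0,0,0,0]],
  ],
)

```text
time: 11.48
tcp_pos: [0.5705, -0.0724, 0.0292]
eef_rot: [[0.648, 0.761, -0.0], [0.761, -0.648, -0.0], [-0.0, -0.0, -1.0]]
contact_force: [-2.8, -2.5, 1.7]
finger_gap: 0.997
grip_force: 1.9
```

carry_out(
  plan=[
    [[1,0.001,0.0012,0,0,0,0],[1,0.002,0.0023,0,0,0,0],[1,0.003,0.0035,0,0,0,0],[1,0.004,0.0047,0,0,0,0],[1,0.005,0.0059,0,0,0,0],[1,0.006,0.007,0,0,0,0],[1,0.0065,0.0076,0,0,0,0],[1,0.007,0.0082,0,0,0,0]],
  ],
)

```text
time: 12.48
tcp_pos: [0.5775, -0.0642, 0.0293]
eef_rot: [[0.648, 0.762, -0.0], [0.762, -0.648, -0.0], [-0.0, -0.0, -1.0]]
contact_force: [-2.4, -2.3, 0.4]
finger_gap: 0.997
grip_force: 1.8
```

carry_out(
  plan=[
    [[1,0.0005,0.0006,0,0,0,0],[1,0.001,0.0012,0,0,0,0],[1,0.0015,0.0018,0,0,0,0]],
  ],
)

```text
time: 12.85
tcp_pos: [0.579, -0.0624, 0.0293]
eef_rot: [[0.648, 0.762, -0.0], [0.762, -0.648, 0.0], [-0.0, -0.0, -1.0]]
contact_force: [-2.6, -2.8, 0.7]
finger_gap: 0.996
grip_force: 1.8
```

carry_out(
  plan=[
    [[1,0.0005,0.0006,0,0,0,0],[1,0.001,0.0012,0,0,0,0]],
  ],
)

```text
time: 13.1
tcp_pos: [0.58, -0.0612, 0.0293]
eef_rot: [[0.648, 0.762, -0.0], [0.762, -0.648, 0.0], [-0.0, -0.0, -1.0]]
contact_force: [-2.5, -2.0, 0.8]
finger_gap: 0.997
grip_force: 1.8
```

carry_out(
  plan=[
    [[1,0.0005,0.0006,0,0,0,0],[1,0.001,0.0012,0,0,0,0]],
  ],
)

```text
time: 13.35
tcp_pos: [0.581, -0.06, 0.0293]
eef_rot: [[0.648, 0.762, -0.0], [0.762, -0.648, 0.0], [-0.0, -0.0, -1.0]]
contact_force: [-1.8, -2.5, 0.8]
finger_gap: 1.001
grip_force: 1.8
```

Run:
```python
from h import *
im=robot.get_image("side"); save(im,"sd5.png")
im=robot.get_image("scene"); save(im,"sc5.png")
cv2.imwrite("pics/m5.png",np.hstack([cv2.resize(cv2.imread("pics/sd5.png")[120:260,210:350],(390,390),interpolation=cv2.INTER_CUBIC),cv2.resize(cv2.imread("pics/sc5.png")[115:255,210:350],(390,390),interpolation=cv2.INTER_CUBIC)]))
```

```text
(no output)
```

View pics/m5.png

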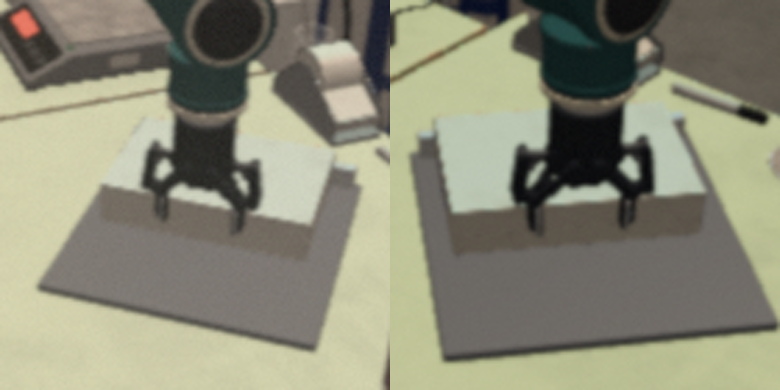

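The carton lies flat close to the rail, both fingers on its near side. There is no force rise yet, so I continue in small steps.

carry_out(
  plan=[
    [[1,0.0005,0.0006,0,0,0,0],[1,0.001,0.0012,0,0,0,0]],
  ],
)

```text
time: 13.7
tcp_pos: [0.582, -0.0588, 0.0293]
eef_rot: [[0.648, 0.762, -0.0], [0.762, -0.648, 0.0], [-0.0, -0.0, -1.0]]
contact_force: [-2.3, -3.2, 0.5]
finger_gap: 1.001
grip_force: 1.8
```

carry_out(
  plan=[
    [[1,0.0005,0.0006,0,0,0,0],[1,0.001,0.0012,0,0,0,0]],
  ],
)

```text
time: 13.95
tcp_pos: [0.5824, -0.0584, 0.0292]
eef_rot: [[0.648, 0.761, -0.001], [0.761, -0.648, -0.001], [-0.001, -0.0, -1.0]]
contact_force: [-6.9, -9.4, 5.7]
finger_gap: 0.999
grip_force: 6.1
```

```bash
cat > fit3.py <<'E'
exec(open("fit2.py").read().split("c=fit")[0])
c=fit([(sd,(-x,y,t),L((101,185))),(sd,(-x,-y,t),L((316,228))),(sd,(x,-y,t),L((334,152))),(sd,(x,y,t),L((146,118))),(sd,(-x,y,z),L((101,217))),(sd,(-x,-y,z),L((309,258))),
(sc,(-x,y,t),Rr((447,212))),(sc,(-x,-y,t),Rr((705,191))),(sc,(-x,y,z),Rr((455,254))),(sc,(-x,-y,z),Rr((703,232))),(sc,(x,y,t),Rr((435,120)))],[.6,-.05,.88])
R=np.array([[np.cos(b[2]),-np.sin(b[2])],[np.sin(b[2]),np.cos(b[2])]])
print("in board",R.T@(c[:2]-b[:2]),np.degrees(c[2]-b[2]))
E
python3 fit3.py
```

```text
[0.6512 0.0177 0.8711] 49.907555743571834 
 [[0.1, -0.6], [-1.7, -1.6], [0.4, -0.7], [-0.7, -0.5], [0.1, 1.1], [-1.1, 1.1], [2.7, -0.1], [0.8, -0.3], [0.1, 0.3], [-0.4, 0.4], [0.1, -0.9]]
in board [0.0596516  0.00629684] 0.3982726663174019
```

The force rose to about 12 N with the arm stopped, so the carton is against the rail. The fit gives it parallel within 0.4° and centred. I'll back off and check.

carry_out(
  plan=[
    [[1,-0.001,-0.0012,0,0,0,0],[1,-0.004,-0.0047,0,0,0,0],[1,-0.01,-0.0117,0,0,0,0],[1,-0.02,-0.0234,0,0,0,0],[1,-0.032,-0.0375,0,0,0,0],[1,-0.045,-0.0527,0.01,0,0,0],[1,-0.055,-0.0644,0.04,0,0,0],[1,-0.06,-0.07,0.08,0,0,0]],
  ],
)

```text
time: 15.05
tcp_pos: [0.5212, -0.1293, 0.1102]
eef_rot: [[0.649, 0.76, -0.001], [0.76, -0.649, 0.0], [-0.001, -0.001, -1.0]]
contact_force: [0.1, -0.2, -0.4]
finger_gap: 0.999
grip_force: 0.0
```

carry_out(
  plan=[
    [[1,-0.01,-0.01,0.05,0,0,0],[1,-0.03,-0.02,0.1,0,0,0],[1,-0.04,-0.02,0.14,0,0,0],[1,-0.04,-0.02,0.15,0,0,0],[1,-0.04,-0.02,0.15,0,0,0],[1,-0.04,-0.02,0.15,0,0,0]],
  ],
)

```text
time: 15.8
tcp_pos: [0.4825, -0.1476, 0.2581]
eef_rot: [[0.648, 0.762, -0.002], [0.762, -0.648, 0.0], [-0.001, -0.002, -1.0]]
contact_force: [-0.3, -0.2, -0.2]
finger_gap: 1.0
grip_force: 0.0
```

Run:
```python
from h import *
im=robot.get_image("side"); save(im,"sd6.png")
im=robot.get_image("scene"); save(im,"sc6.png")
cv2.imwrite("pics/m6.png",np.hstack([cv2.resize(cv2.imread("pics/sd6.png")[120:260,210:350],(390,390),interpolation=cv2.INTER_CUBIC),cv2.resize(cv2.imread("pics/sc6.png")[115:255,210:350],(390,390),interpolation=cv2.INTER_CUBIC)]))
```

```text
(no output)
```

View pics/m6.png

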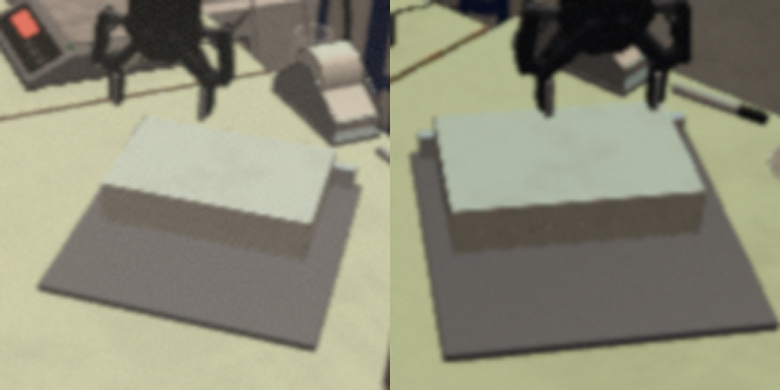

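The carton lies flat against the rail: its near lower edge, (455,250) to (703,228), runs parallel to the board's front edge. It is clear of both board sides, and the fingers are well away. I'm handing in.

```bash
python3 -c "
from rig import robot
print(robot.hand_in())"
```

```text
the job is handed in; nothing more can be done
None
```

I tipped the carton flat towards the rail and pushed it gently until it met the rail (about 12 N, the highest force I read). By my camera estimate it is parallel to the rail within about 0.4° and 6 mm off the board's centre line; the job is handed in, but no verdict came back.

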